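# Sort the medicine cartons into their fitted trays

### The arm

A 7-joint arm with a two-finger parallel gripper is mounted at the origin on the work surface. World frame = base frame: x ahead of the robot, y to its left, z up, the work surface at z = 0. Lengths are in m, angles in rad, forces in N, time in s.
With the tool pointing down it reaches from about 0.4 to 0.875 m from the base axis. Payload 19.3 kg.
Tool frame: the origin (TCP) lies at the very end of the fingers, on their centre line; the grasp point (between the pads) lies 19 mm behind it; z points along the fingers, y is the direction in which the jaws open and shut (so a half turn about z gives the same grasp; the last joint's range is limited). The gripper opens to 85 mm and grips with 20 to 120 N. Pads are 22 mm wide; open, the fingers measure 114 mm over their backs; the gripper's body (76 mm by 85 mm) begins 54 mm behind the grasp point. The pads swing forward as they close: fully open they stand 13 mm farther back than shut.
Start: joints at [-1.356, 0.521, -0.036, 1.599, 0.021, 1.021, -0.113], TCP at [0.176, 0.6, 0.202] pointing down, gripper open.
Joint ranges: [-2.91, 2.91], [-0.3, 2.13], [-1.5, 1.42], [0.17, 2.43], [-1.26, 4.41], [0.16, 1.93], [-2.52, 2.52]. Speed limits (rad/s): [1.89, 1.89, 2.39, 2.39, 3.01, 3.01, 3.01].

### API

Orientations are given as [roll, pitch, yaw] about the fixed x, y, z axes, in that order (R = Rz(yaw) Ry(pitch) Rx(roll)).
In Python, from workcell import bot, vision, job_done gives the robot as it stands.
- The arm moves only by the tool arm_command, never from a script. Its arguments are lists of equal length, an entry for each row: "gripper": the finger opening in cm, from 0 to 8.54; "slide": the shift along the tool's x, y, z in cm, a list of three; "turn": the turn, a rotation vector about the tool's x, y, z in degrees, a list of three. A call has 1 to 5 rows; each row is the pose to reach, as a shift and turn from the pose commanded when the call began, along the tool's axes at that moment; what a row does not reach only later rows make up. A row lasts 1/8 s, in which the tool goes at most 62.5 mm and 10.7 degrees, less where a joint would pass 70% of its speed; a pose out of reach is approached as far as the arm can. A call with a gripper value outside its range is refused whole. The fingers move at their own pace and stop on an object; "force" is the grip in N (left out, the last holds). Time passes only in rows, so rows that repeat a pose let the fingers close. It gives the time, the measured TCP pose, the force and the opening at its end, in the units of the state.
- bot.observe(): the state, without advancing time (a new reading comes with each control period).
- vision.grab_frame(name): name is "side" or "top" or "wrist"; returns the picture (480x640x3 uint8, blue, green, red); there is no depth.
- vision.camera_model(name): a dict with "mtx" (3x3 intrinsics, pixels), "T" (4x4, takes a point from camera to world coordinates). Camera axes: x right, y down, z forward; pixel columns grow to the right and rows downward; lengths in m; the calibration is good to about 2 mm. A picture is of the moment at which its call begins: read the wrist's pose just before it. camera_model takes no time and is no camera call; for the wrist camera it gives the pose at the moment of the call.
- job_done(): hands the job in, once; it reports no verdict.
The state is a dict: "clock": time; "qpos": joint angles; "qd": joint speeds; "joint_efforts": joint torques, N m; "position": TCP position; "tool_rot": TCP orientation; "force": force on the tool from outside, world axes, zero at the start; "moment": the same for the moment, N m; "grip_width": finger opening in m.
Only numpy, scipy, OpenCV 4.12 (cv2) and the standard library are available. Lean on these libraries where they do the work, as an engineer would, in place of code of your own. Each camera call takes 0.05 s, during which the arm holds its last target. There are 200 camera calls.

### The job

Goods-in check: of the loose stock on the table, pick out the four white cartons and set each one upright in the grey tray made for its footprint (long in long, broad in broad, square in square, small in small), flat on the tray floor and with its sides parallel to the tray. Set them down rather than drop them, and leave the two round jars standing where they are.

Things in the scene. Friction and masses are not known exactly. Their poses are not given: they have to be found in the camera images.
- carton_long: loose white carton with a blue band, the long narrow one: 130 x 40 x 56 mm high (along its own x, y, z), standing upright on the table; origin at the centre of its underside, x along its length, z up. Rigid; grip it across its 40 mm width (y), high up on the sides
- carton_broad: loose white carton with a blue band, the broad oblong one: 90 x 62 x 56 mm high (along its own x, y, z), standing upright on the table; origin at the centre of its underside, x along its length, z up. Rigid; grip it across its 62 mm width (y), high up on the sides
- carton_square: loose white carton with a blue band, the square one: 58 x 58 x 62 mm high (along its own x, y, z), standing upright on the table; origin at the centre of its underside, x along its length, z up. Rigid; grip it across its 58 mm width (y), high up on the sides
- carton_small: loose white carton with a blue band, the smallest, an upright slim one: 52 x 34 x 70 mm high (along its own x, y, z), standing upright on the table; origin at the centre of its underside, x along its length, z up. Rigid; grip it across its 34 mm width (y), high up on the sides
- tray_long: fixed shallow grey open tray made for carton_long: outside 158 x 68 mm and 14 mm high, walls and floor 4 mm thick, so its inside is 150 x 60 mm (10 mm clear all round the carton) and 10 mm deep; origin at the centre of its underside, x along its length, z up; the floor the carton stands on is 4 mm above the origin
- tray_broad: fixed shallow grey open tray made for carton_broad: outside 118 x 90 mm and 14 mm high, walls and floor 4 mm thick, so its inside is 110 x 82 mm (10 mm clear all round the carton) and 10 mm deep; origin at the centre of its underside, x along its length, z up; the floor the carton stands on is 4 mm above the origin
- tray_square: fixed shallow grey open tray made for carton_square: outside 86 x 86 mm and 14 mm high, walls and floor 4 mm thick, so its inside is 78 x 78 mm (10 mm clear all round the carton) and 10 mm deep; origin at the centre of its underside, x along its length, z up; the floor the carton stands on is 4 mm above the origin
- tray_small: fixed shallow grey open tray made for carton_small: outside 80 x 62 mm and 14 mm high, walls and floor 4 mm thick, so its inside is 72 x 54 mm (10 mm clear all round the carton) and 10 mm deep; origin at the centre of its underside, x along its length, z up; the floor the carton stands on is 4 mm above the origin
- jar_a: loose round white screw-cap jar, 42 mm across, 66 mm high, standing on the table among the cartons and trays: not part of the job, leave it where it is; origin at the centre of its underside, z up. (Between the jars a fixed hand stamp, 28 mm across and 47 mm high, stands 0.51 m straight ahead of the robot base)
- jar_b: loose round white screw-cap jar, 42 mm across, 66 mm high, standing on the table among the cartons and trays: not part of the job, leave it where it is; origin at the centre of its underside, z up
There are look-alikes about, which are no part of the job. Leave any orange or turquoise look-alike of the carton_broad alone.

How it is judged:
At the end, for the whole second after the job is handed in: Each carton is at rest in its own tray: upright (0.08 rad), underside under 9 mm above the tray's underside, within 15 mm of the tray's centre, sides within 0.3 rad of parallel to the tray, length along length; both jars stand within 20 mm of their start (horizontal distance between carton_long and tray_long below 0.015 m and z of carton_long in the frame of tray_long below 0.009 m and angle between each of carton_long, carton_broad, carton_square, carton_small's own z axis and vertical below 0.08 rad and angle between the x axis of carton_long and the x axis of tray_long, either way round below 0.3 rad and linear speed of each of carton_long, carton_broad, carton_square, carton_small below 0.01 m/s and angular speed of each of carton_long, carton_broad, carton_square, carton_small below 0.1 rad/s and horizontal distance between carton_broad and tray_broad below 0.015 m and z of carton_broad in the frame of tray_broad below 0.009 m and angle between the x axis of carton_broad and the x axis of tray_broad, either way round below 0.3 rad and horizontal distance between carton_square and tray_square below 0.015 m and z of carton_square in the frame of tray_square below 0.009 m and (angle between the x axis of carton_square and the x axis of tray_square, either way round below 0.3 rad or angle between the x axis of carton_square and the y axis of tray_square, either way round below 0.3 rad) and horizontal distance between carton_small and tray_small below 0.015 m and z of carton_small in the frame of tray_small below 0.009 m and angle between the x axis of carton_small and the x axis of tray_small, either way round below 0.3 rad and distance of each of jar_a, jar_b from where it was at the start of the episode below 0.02 m and angle between each of jar_a, jar_b's own z axis and vertical below 0.1 rad); the robot touches nothing.
It fails at once if a carton is dropped (falls freely by more than about 30 mm) ((linear speed of carton_long above 0.75 m/s and contact force between carton_long and the fingers below 0.01 N) or (linear speed of carton_broad above 0.75 m/s and contact force between carton_broad and the fingers below 0.01 N) or (linear speed of carton_square above 0.75 m/s and contact force between carton_square and the fingers below 0.01 N) or (linear speed of carton_small above 0.75 m/s and contact force between carton_small and the fingers below 0.01 N)).
It fails at once if a jar is shifted by more than 20 mm or knocked over ((distance of jar_a from where it was at the start of the episode above 0.02 m or angle between jar_a's own z axis and vertical above 0.3 rad) or (distance of jar_b from where it was at the start of the episode above 0.02 m or angle between jar_b's own z axis and vertical above 0.3 rad)).
It also fails if it takes over 106 s, if anything falls off the work surface, if the arm or the gripper's body presses on something with over 40 N, if the wrist force passes 120 N, or if a joint passes its speed limit or range.

## Working session

There is one attempt and no reset: what is moved stays moved. The work goes in short steps, Python scripts to look and compute and a tool call to move; the robot and the scene stay as the last step left them, time stands still between calls to the robot, and variables do not carry over. Pictures are saved under pics/ and viewed, about 12 in all and at most 16, crops included, and the job is handed in when it is done.

Besides the shell and the picture viewer there is one more tool, called after "Request:" by a JSON object that holds its "name" and its "arguments". arm_command: Moves the arm, as the interface text tells. Its arguments: {"type":"object","properties":{"gripper":{"type":"array","items":{"type":"number"}},"slide":{"type":"array","items":{"type":"array","items":{"type":"number"}}},"turn":{"type":"array","items":{"type":"array","items":{"type":"number"}}},"force":{"type":"number"}},"required":["gripper","slide","turn"]}

```bash
ls; mkdir -p pics; python3 - <<'E'
from workcell import bot, vision
import cv2,numpy as np
print(bot.observe())
for n in ("top","side"):
    cv2.imwrite(f"pics/{n}0.png",vision.grab_frame(n)); m=vision.camera_model(n); print(n,np.round(m["mtx"],1).tolist(),np.round(m["T"],4).tolist())
E
```

```text
pics
{'clock': 0.0, 'qpos': array([-1.35620823,  0.52205401, -0.03634118,  1.59993932,  0.02119845,
        1.02113109, -0.11277641]), 'qd': array([-7.54082372e-04,  4.41017641e-04, -1.14003610e-04, -1.42785717e-05,
       -2.06888907e-05,  6.21080666e-04, -5.25838242e-04]), 'joint_efforts': array([ 4.67824466e-04, -9.27097321e+01,  1.98117033e+00, -3.69937670e+01,
        1.80091598e-02,  8.25404510e-03, -1.45510739e-05]), 'position': array([0.17552573, 0.59948142, 0.20192528]), 'tool_rot': array([-3.14044812e+00,  7.31480454e-05,  2.85682811e+00]), 'force': array([-0.72444871, -0.51902999, -0.25018274]), 'moment': array([-0.00797894,  0.0223602 ,  0.03137972]), 'grip_width': 0.08524356483922076}
top [[559.2, 0.0, 315.3], [0.0, 559.2, 243.0], [0.0, 0.0, 1.0]] [[0.0216, -0.9882, 0.1515, 0.2339], [-0.9997, -0.0223, -0.0026, -0.0487], [0.0059, -0.1514, -0.9885, 1.3052], [0.0, 0.0, 0.0, 1.0]]
side [[457.9, 0.0, 322.4], [0.0, 457.9, 234.8], [0.0, 0.0, 1.0]] [[0.8486, -0.3784, 0.3698, 0.0717], [-0.5289, -0.6268, 0.5723, -0.6284], [0.0152, -0.6812, -0.732, 0.7547], [0.0, 0.0, 0.0, 1.0]]
```

View pics/top0.png

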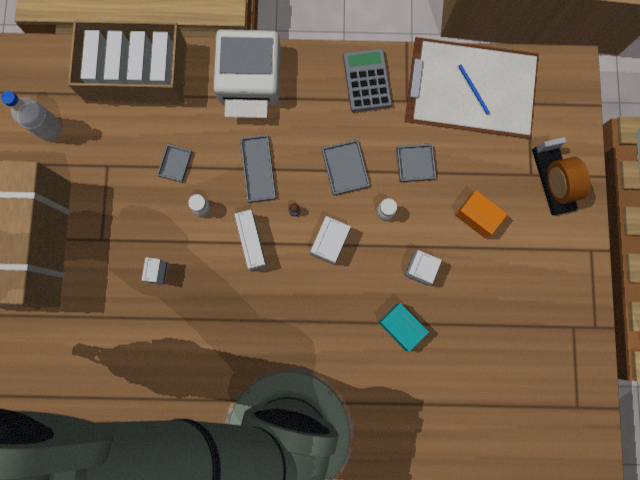

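View pics/side0.png

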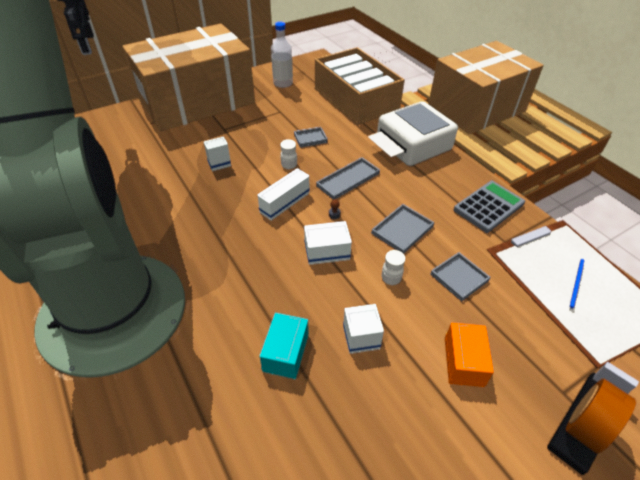

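The top view shows the long carton at (250,240), broad at (330,240), square at (424,267) and small at (154,270). The trays are at (258,168) long, (346,167) broad, (416,163) square and (175,163) small. The jars are at (199,205) and (388,210), the stamp at (294,210). Next I'll measure them.

```bash
cat > h.py <<'E'
import numpy as np, cv2
def cast(m,px,z):
    px=np.atleast_2d(np.asarray(px,float)); K=m["mtx"];T=m["T"]
    d=np.c_[(px[:,0]-K[0,2])/K[0,0],(px[:,1]-K[1,2])/K[1,1],np.ones(len(px))]@T[:3,:3].T
    o=T[:3,3]; return (o+d*((z-o[2])/d[:,2])[:,None])[:,:2]
def blob(mask,c):
    n,l,s,ce=cv2.connectedComponentsWithStats(mask.astype(np.uint8))
    ys,xs=np.nonzero(l); i=np.argmin((xs-c[0])**2+(ys-c[1])**2); k=l[ys[i],xs[i]]
    cs,_=cv2.findContours((l==k).astype(np.uint8),cv2.RETR_EXTERNAL,cv2.CHAIN_APPROX_NONE)
    return max(cs,key=len)[:,0,:]
def rect(m,cnt,z):
    w=cast(m,cnt,z); r=cv2.minAreaRect((w*1000).astype(np.float32))
    (cx,cy),(a,b),t=r
    if a<b: a,b,t=b,a,t+90
    return round(cx,1),round(cy,1),round(a,1),round(b,1),round((t+90)%180-90,1)  # mm, deg of long axis
E
python3 - <<'E'
from workcell import vision
from h import *
im=cv2.imread("pics/top0.png"); m=vision.camera_model("top")
hsv=cv2.cvtColor(im,cv2.COLOR_BGR2HSV); S,V=hsv[...,1],hsv[...,2]
print({k:hsv[p[1],p[0]].tolist() for k,p in dict(long=(250,240),sq=(424,265),br=(332,236),sqside=(417,279),tray=(258,168),jar=(199,203),small=(152,268)).items()})
white=(S<40)&(V>195)
for n,p,z in (("long",(250,240),.056),("broad",(332,236),.056),("square",(424,265),.062),("small",(152,268),.07),("jarA",(198,203),.066),("jarB",(388,208),.066)):
    print(n,rect(m,blob(white,p),z))
grey=(S<70)&(V>40)&(V<180)
for n,p in (("long",(258,168)),("broad",(346,167)),("square",(416,163)),("small",(175,163))): print("tray",n,rect(m,blob(grey,p),.014))
c=np.hstack([cv2.resize(im[120:300,130:450],None,fx=2.5,fy=2.5,interpolation=cv2.INTER_NEAREST)])
v=np.where((white|grey)[120:300,130:450],255,0).astype(np.uint8)
cv2.imwrite("pics/mask.png",cv2.resize(v,None,fx=2.5,fy=2.5,interpolation=cv2.INTER_NEAREST))
cv2.imwrite("pics/zoom.png",c)
E
```

```text
{'long': [120, 3, 189], 'sq': [128, 5, 188], 'br': [130, 4, 189], 'sqside': [60, 3, 94], 'tray': [107, 19, 122], 'jar': [30, 1, 187], 'small': [98, 5, 188]}Traceback (most recent call last):
  File "<stdin>", line 8, in <module>
  File "h.py", line 8, in blob
    ys,xs=np.nonzero(l); i=np.argmin((xs-c[0])**2+(ys-c[1])**2); k=l[ys[i],xs[i]]
                           ~~~~~~~~~^^^^^^^^^^^^^^^^^^^^^^^^^^^
    return _wrapfunc(a, 'argmin', axis=axis, out=out, **kwds)
    return bound(*args, **kwds)
ValueError: attempt to get argmin of an empty sequence
```

```bash
cat > seg.py <<'E'
from workcell import vision
from h import *
def measure(im,verbose=True,wt=160,pos=None):
    m=vision.camera_model("top")
    hsv=cv2.cvtColor(im,cv2.COLOR_BGR2HSV); S,V=hsv[...,1],hsv[...,2]
    white=(S<40)&(V>wt)
    for n,p,z in pos or (("long",(250,240),.056),("broad",(332,236),.056),("square",(424,265),.062),("small",(152,268),.07),("jarA",(198,203),.066),("jarB",(388,208),.066)):
        print(n,rect(m,blob(white,p),z))
    grey=(S<80)&(V>35)&(V<150)
    for n,p in (("long",(258,168)),("broad",(346,167)),("square",(416,163)),("small",(175,163))): print("tray",n,rect(m,blob(grey,p),.014))
    return white,grey
E
python3 - <<'E'
from seg import *
im=cv2.imread("pics/top0.png"); w,g=measure(im); print(cast(vision.camera_model("top"),(294,208),.045))
o=im.copy(); o[w]=(0,0,255); o[g]=(0,255,0)
z=lambda a:cv2.resize(a[130:290,135:450],None,fx=2.5,fy=1.8,interpolation=cv2.INTER_NEAREST)
cv2.imwrite("pics/zoom.png",np.vstack([z(im),z(o)]))
E
```

```text
long (433.0, 98.4, 128.8, 38.6, 15.9)
broad (436.7, -85.1, 89.1, 60.7, -22.1)
square (377.9, -298.1, 57.0, 56.5, -22.1)
small (356.3, 311.9, 49.1, 32.2, -5.6)
jarA (512.8, 219.2, 35.0, 33.9, 3.0)
jarB (513.5, -215.9, 34.9, 34.0, 0.2)
tray long (609.9, 90.2, 161.5, 68.9, 8.8)
tray broad (617.6, -119.2, 121.4, 91.6, 14.7)
tray square (632.5, -287.9, 89.6, 88.8, 5.3)
tray small (618.2, 288.1, 82.5, 65.7, -14.2)
[[ 0.50738438 -0.00114059]]
```

View pics/zoom.png

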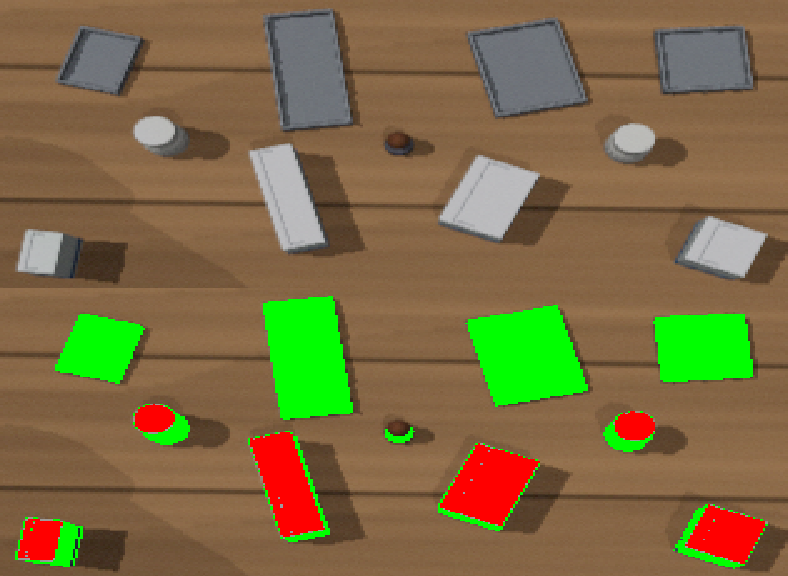

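The masks fit: measured sizes are within 3 to 4 mm of those given, and the stamp lands at (0.507, 0) against 0.51. I'll write a helper that turns world targets into tool shifts.

```bash
cat > to.py <<'E'
import sys,numpy as np
from workcell import bot
from scipy.spatial.transform import Rotation as R
# usage: to.py x y z yaw(deg) in mm ; chains several targets from the present pose (all relative to the present)
s=bot.observe(); Rc=R.from_euler('xyz',s["tool_rot"]); p=s["position"]*1000
print("t",round(s["clock"],2),"p",np.round(p,1),"yaw",np.round(np.degrees(s["tool_rot"]),1),"q",np.round(s["qpos"],2),"w",round(s["grip_width"]*1000,1),"F",np.round(s["force"],1))
a=list(map(float,sys.argv[1:]))
for i in range(0,len(a),4):
    x,y,z,w=a[i:i+4]; Rt=R.from_euler('xyz',[180,0,w],degrees=True)
    print(a[i:i+4],"slide",np.round(Rc.inv().apply(np.array([x,y,z])-p)/10,2),"turn",np.round((Rc.inv()*Rt).as_rotvec(degrees=True),1))
E
python3 to.py 356 312 150 174.4 356 312 36 174.4
```

```text
t 0.1 p [175.5 599.5 202. ] yaw [-179.9    0.   163.7] q [-1.36  0.52 -0.04  1.6   0.02  1.02 -0.11] w 85.5 F [-0.8 -0.2  0.1]
[356.0, 312.0, 150.0, 174.4] slide [-25.39 -22.52   5.22] turn [ -0.1  -0.  -10.7]
[356.0, 312.0, 36.0, 174.4] slide [-25.39 -22.51  16.62] turn [ -0.1  -0.  -10.7]
```

Request:
{"name": "arm_command", "arguments": {"gripper": [8.5, 8.5, 8.5, 8.5, 8.5], "slide": [[-3, -2.7, 0.6], [-8, -7.1, 1.6], [-13, -11.5, 2.7], [-18, -16, 3.7], [-22, -19.5, 4.5]], "turn": [[0, 0, -2], [0, 0, -4], [0, 0, -6], [0, 0, -8], [0, 0, -10.7]]}}

```text
clock: 0.72
position: [0.3292, 0.3545, 0.1582]
tool_rot: [-3.141, 0.0, 3.045]
force: [2.2, -0.1, -0.6]
grip_width: 0.085
```

```bash
python3 to.py 356 312 150 174.4 356 312 36 174.4
```

```text
t 0.72 p [329.2 354.5 158.2] yaw [-180.     0.   174.5] q [-0.91  0.36 -0.04  2.01  0.02  0.77  0.51] w 85.0 F [ 2.2 -0.1 -0.6]
[356.0, 312.0, 150.0, 174.4] slide [-3.08 -3.97  0.82] turn [-0.   0.   0.1]
[356.0, 312.0, 36.0, 174.4] slide [-3.08 -3.97 12.22] turn [-0.   0.   0.1]
```

Request:
{"name": "arm_command", "arguments": {"gripper": [8.5, 8.5, 8.5], "slide": [[-2.8, -3.6, 0.6], [-2.8, -3.6, 0.6], [-2.8, -3.6, 0.6]], "turn": [[0, 0, 0], [0, 0, 0], [0, 0, 0]]}}

```text
clock: 1.1
position: [0.3526, 0.3182, 0.1525]
tool_rot: [3.141, -0.0, 3.044]
force: [-0.6, 0.8, -0.4]
grip_width: 0.0852
```

```bash
python3 to.py 356 312 36 174.4; python3 - <<'E'
from workcell import vision
from h import *
m=vision.camera_model("wrist"); im=vision.grab_frame("wrist"); cv2.imwrite("pics/w1.png",im)
P=np.array([[.3563,.3119,.07]]); T=np.linalg.inv(m["T"]); c=(T[:3,:3]@P.T).T+T[:3,3]; c=c@m["mtx"].T; print(c[:,:2]/c[:,2:], np.round(m["T"],3).tolist())
E
```

```text
t 1.1 p [352.6 318.2 152.5] yaw [180.   -0.  174.4] q [-0.83  0.36 -0.03  2.03  0.02  0.75  0.6 ] w 85.2 F [-0.6  0.8 -0.4]
[356.0, 312.0, 36.0, 174.4] slide [-0.4  -0.59 11.65] turn [ 0. -0. -0.]
[[308.32836753 245.49734345]] [[0.097, 0.953, 0.286, 0.28], [0.995, -0.093, -0.028, 0.327], [0.0, 0.287, -0.958, 0.324], [0.0, 0.0, 0.0, 1.0]]
```

View pics/w1.png

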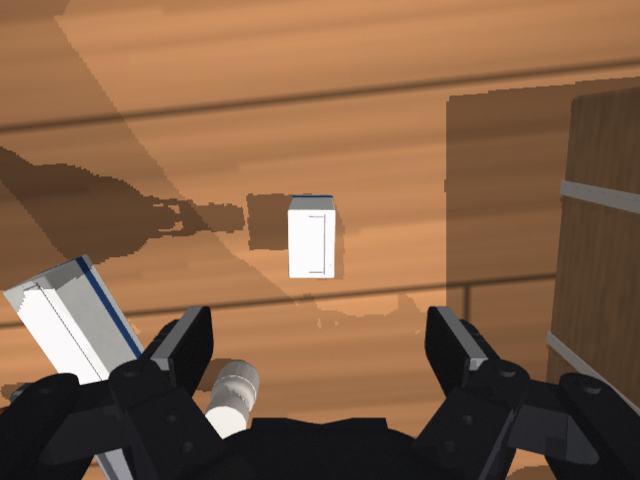

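The wrist view shows the small carton's top centred at about (312,243), against a predicted (308,245). That is a correction of about 2 mm in y. I'll descend and grip.

Request:
{"name": "arm_command", "arguments": {"gripper": [8.5, 8.5, 8.5, 8.5, 8.5], "slide": [[-0.3, -0.4, 3], [-0.3, -0.4, 7], [-0.3, -0.4, 10.5], [-0.3, -0.4, 11.7], [-0.3, -0.4, 11.7]], "turn": [[0, 0, 0], [0, 0, 0], [0, 0, 0], [0, 0, 0], [0, 0, 0]]}}

```text
clock: 1.78
position: [0.355, 0.314, 0.0354]
tool_rot: [-3.141, -0.001, 3.045]
force: [-1.1, 0.4, 0.2]
grip_width: 0.0852
```

Request:
{"name": "arm_command", "arguments": {"gripper": [2.5, 2.5, 2.5, 2.5, 2.5], "slide": [[0, 0, 0], [0, 0, 0], [0, 0, 0], [0, 0, 0], [0, 0, 0]], "turn": [[0, 0, 0], [0, 0, 0], [0, 0, 0], [0, 0, 0], [0, 0, 0]], "force": 40}}

```text
clock: 2.4
position: [0.3558, 0.3137, 0.0362]
tool_rot: [3.141, 0.001, 3.043]
force: [-1.3, -2.7, 13.9]
grip_width: 0.0324
```

```bash
python3 to.py 356 312 140 174.4 618 288 140 165.8 618 288 42 165.8
```

```text
t 2.4 p [355.8 313.7  36.2] yaw [180.    0.  174.4] q [-0.83  0.56 -0.03  2.12  0.03  0.47  0.59] w 32.4 F [-1.3 -2.7 13.9]
[356.0, 312.0, 140.0, 174.4] slide [ -0.05  -0.16 -10.38] turn [ 0.  0. -0.]
[618.0, 288.0, 140.0, 165.8] slide [-2.636e+01  2.000e-02 -1.036e+01] turn [0.  0.  8.6]
[618.0, 288.0, 42.0, 165.8] slide [-2.635e+01  2.000e-02 -5.600e-01] turn [0.  0.  8.6]
```

Request:
{"name": "arm_command", "arguments": {"gripper": [2.5, 2.5, 2.5, 2.5, 2.5], "slide": [[0, 0, -1], [0, 0, -4], [0, 0, -8], [-3, 0, -10], [-8, 0, -10.4]], "turn": [[0, 0, 0], [0, 0, 0], [0, 0, 0], [0, 0, 1], [0, 0, 3]]}}

```text
clock: 3.02
position: [0.4357, 0.3067, 0.1421]
tool_rot: [3.139, 0.001, 2.992]
force: [0.3, 0.5, -0.4]
grip_width: 0.0325
```

```bash
python3 to.py 618 288 140 165.8
```

```text
t 3.02 p [435.7 306.7 142.1] yaw [1.798e+02 1.000e-01 1.715e+02] q [-0.72  0.45 -0.    1.91  0.    0.78  0.7 ] w 32.5 F [ 0.3  0.5 -0.4]
[618.0, 288.0, 140.0, 165.8] slide [-18.31   0.86   0.23] turn [0.2 0.1 5.7]
```

Request:
{"name": "arm_command", "arguments": {"gripper": [2.5, 2.5, 2.5, 2.5, 2.5], "slide": [[-5, 0.2, 0], [-10, 0.5, 0], [-15, 0.7, 0.1], [-18.3, 0.9, 0.2], [-18.3, 0.9, 0.2]], "turn": [[0, 0, 2], [0, 0, 4], [0, 0, 5.5], [0, 0, 5.5], [0, 0, 5.5]]}}

```text
clock: 3.65
position: [0.619, 0.2858, 0.1374]
tool_rot: [-3.141, 0.0, 2.893]
force: [-0.6, -0.1, -0.5]
grip_width: 0.0323
```

```bash
python3 to.py 618 288 42 165.8; python3 - <<'E'
from workcell import vision
from h import *
im=vision.grab_frame("wrist"); cv2.imwrite("pics/w2.png",im)
E
```

```text
t 3.65 p [619.  285.8 137.4] yaw [-180.     0.   165.7] q [-0.54  0.68  0.04  1.5  -0.03  0.97  0.83] w 32.3 F [-0.6 -0.1 -0.5]
[618.0, 288.0, 42.0, 165.8] slide [0.16 0.2  9.54] turn [-0.   0.  -0.1]
```

View pics/w2.png

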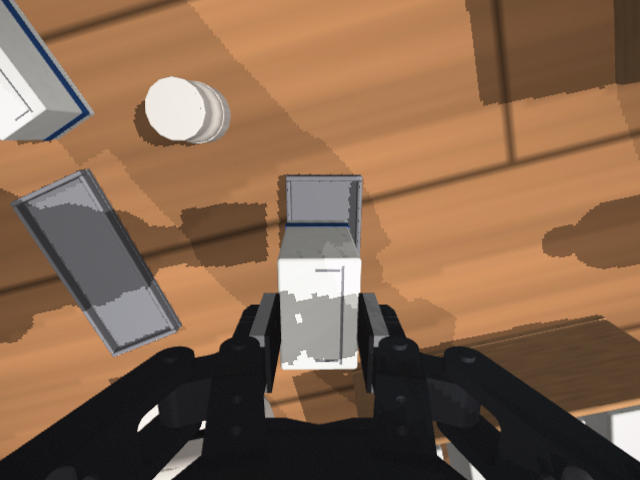

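The carton is held square and lines up with the small tray at (323,210). I'll lower it, stop just above the floor and check the force.

Request:
{"name": "arm_command", "arguments": {"gripper": [2.5, 2.5, 2.5, 2.5, 2.5], "slide": [[0.15, 0.2, 2.5], [0.15, 0.2, 6], [0.15, 0.2, 8.5], [0.15, 0.2, 9.4], [0.15, 0.2, 9.6]], "turn": [[0, 0, 0], [0, 0, 0], [0, 0, 0], [0, 0, 0], [0, 0, 0]]}}

```text
clock: 4.32
position: [0.6161, 0.2898, 0.042]
tool_rot: [3.141, -0.0, 2.896]
force: [-0.0, 0.9, -0.8]
grip_width: 0.0319
```

Request:
{"name": "arm_command", "arguments": {"gripper": [2.5, 2.5, 2.5], "slide": [[0, 0, 0], [0, 0, 0.1], [0, 0, 0.1]], "turn": [[0, 0, 0], [0, 0, 0], [0, 0, 0]]}}

```text
clock: 4.7
position: [0.6165, 0.2895, 0.0409]
tool_rot: [3.141, 0.0, 2.895]
force: [-0.1, 1.3, -0.8]
grip_width: 0.0323
```

Request:
{"name": "arm_command", "arguments": {"gripper": [2.5, 2.5, 2.5], "slide": [[0, 0, 0.1], [0, 0, 0.15], [0, 0, 0.15]], "turn": [[0, 0, 0], [0, 0, 0], [0, 0, 0]]}}

```text
clock: 5.08
position: [0.6168, 0.2895, 0.0403]
tool_rot: [3.141, 0.001, 2.895]
force: [-4.9, -2.1, 17.5]
grip_width: 0.0321
```

Contact at 40.3 mm, with 17 N. I'll release and rise.

Request:
{"name": "arm_command", "arguments": {"gripper": [4.2, 5.5, 7, 8.5, 8.5], "slide": [[0, 0, 0], [0, 0, 0], [0, 0, 0], [0, 0, 0], [0, 0, -1]], "turn": [[0, 0, 0], [0, 0, 0], [0, 0, 0], [0, 0, 0], [0, 0, 0]]}}

```text
clock: 5.7
position: [0.6159, 0.2893, 0.0487]
tool_rot: [-3.141, -0.001, 2.895]
force: [0.0, -0.3, 0.2]
grip_width: 0.0848
```

Request:
{"name": "arm_command", "arguments": {"gripper": [8.5, 8.5, 8.5, 8.5, 8.5], "slide": [[0, 0, -2], [0, 0, -5], [0, 0, -9], [0, 0, -11], [0, 0, -11]], "turn": [[0, 0, 0], [0, 0, 0], [0, 0, 0], [0, 0, 0], [0, 0, 0]]}}

```text
clock: 6.32
position: [0.617, 0.2898, 0.1611]
tool_rot: [3.14, 0.002, 2.895]
force: [0.2, 0.7, -0.5]
grip_width: 0.0852
```

```bash
python3 to.py 433 98 150 195.9  433 98 23 195.9
```

```text
t 6.33 p [617.  289.8 161.1] yaw [1.799e+02 1.000e-01 1.659e+02] q [-0.55  0.65  0.04  1.48 -0.03  1.01  0.82] w 85.2 F [ 0.2  0.7 -0.5]
[433.0, 98.0, 150.0, 195.9] slide [ 13.17 -23.09   1.03] turn [  0.1   0.1 -30. ]
[433.0, 98.0, 23.0, 195.9] slide [ 13.19 -23.12  13.73] turn [  0.1   0.1 -30. ]
```

Request:
{"name": "arm_command", "arguments": {"gripper": [8.5, 8.5, 8.5, 8.5, 8.5], "slide": [[1.5, -2.6, 0], [4.3, -7.5, 0], [7.2, -12.6, 0.5], [10.1, -17.7, 1], [12.8, -22.4, 1]], "turn": [[0, 0, -4], [0, 0, -11], [0, 0, -18], [0, 0, -25], [0, 0, -30]]}}

```text
clock: 6.95
position: [0.4353, 0.1018, 0.148]
tool_rot: [-3.141, -0.002, -2.861]
force: [0.8, -0.4, 0.5]
grip_width: 0.085
```

Request:
{"name": "arm_command", "arguments": {"gripper": [8.5, 8.5], "slide": [[0.5, -0.5, 0], [0.5, -0.5, 0]], "turn": [[0, 0, 0], [0, 0, 0]]}}

```text
clock: 7.2
position: [0.4343, 0.0972, 0.1488]
tool_rot: [3.141, -0.0, -2.866]
force: [-0.1, 0.8, -0.3]
grip_width: 0.0853
```

```bash
python3 to.py 433 98 23 195.9; cat > wl.py <<'E'
# wrist look: check top-face of the white carton nearest pixel of predicted point
import sys
from workcell import vision
from h import *
x,y,z=[float(v)/1000 for v in sys.argv[1:4]]
m=vision.camera_model("wrist"); im=vision.grab_frame("wrist"); cv2.imwrite(f"pics/{sys.argv[4]}.png",im)
T=np.linalg.inv(m["T"]); c=m["mtx"]@(T[:3,:3]@[x,y,z]+T[:3,3]); c=c[:2]/c[2]
hsv=cv2.cvtColor(im,cv2.COLOR_BGR2HSV); w=(hsv[...,1]<40)&(hsv[...,2]>215)
print("pred",c.round(),"hsv",hsv[int(c[1]),int(c[0])],rect(m,blob(w,c),z))
E
python3 wl.py 433 98 56 w3
```

```text
t 7.2 p [434.3  97.2 148.8] yaw [ 180.    -0.  -164.2] q [-0.28  0.32 -0.1   2.11  0.05  0.72  1.45] w 85.3 F [-0.1  0.8 -0.3]
[433.0, 98.0, 23.0, 195.9] slide [ 0.1   0.11 12.58] turn [ 0.  -0.  -0.1]
pred [318. 234.] hsv [ 23   4 238] (432.1, 100.2, 128.5, 38.6, 16.0)
```

The wrist measurement agrees to 2 mm and 0.1°. I'll grasp the long carton.

Request:
{"name": "arm_command", "arguments": {"gripper": [8.5, 8.5, 8.5, 8.5, 8.5], "slide": [[0.1, 0.2, 3], [0.1, 0.2, 7.5], [0.1, 0.2, 11.3], [0.1, 0.2, 12.6], [0.1, 0.2, 12.6]], "turn": [[0, 0, 0], [0, 0, 0], [0, 0, 0], [0, 0, 0], [0, 0, 0]]}}

```text
clock: 7.88
position: [0.4326, 0.0994, 0.0226]
tool_rot: [-3.142, -0.001, -2.864]
force: [0.1, 0.9, 0.7]
grip_width: 0.0849
```

Request:
{"name": "arm_command", "arguments": {"gripper": [3, 3, 3, 3, 3], "slide": [[0, 0, 0], [0, 0, 0], [0, 0, 0], [0, 0, 0], [0, 0, 0]], "turn": [[0, 0, 0], [0, 0, 0], [0, 0, 0], [0, 0, 0], [0, 0, 0]], "force": 50}}

```text
clock: 8.5
position: [0.4333, 0.0988, 0.024]
tool_rot: [-3.141, 0.002, -2.865]
force: [-1.9, -2.5, 15.0]
grip_width: 0.0371
```

```bash
python3 to.py 610 90 130 188.8
```

```text
t 8.5 p [433.3  98.8  24. ] yaw [-1.800e+02  1.000e-01 -1.641e+02] q [-0.3   0.56 -0.07  2.19  0.1   0.39  1.4 ] w 37.1 F [-1.9 -2.5 15. ]
[610.0, 90.0, 130.0, 188.8] slide [-16.77  -5.68 -10.57] turn [-0.   0.1  7.1]
```

Request:
{"name": "arm_command", "arguments": {"gripper": [3, 3, 3, 3, 3], "slide": [[0, 0, -1], [0, 0, -4], [-0.5, 0, -8], [-3.5, -1, -10.3], [-8, -2.7, -10.6]], "turn": [[0, 0, 0], [0, 0, 0], [0, 0, 0], [0, 0, 1], [0, 0, 3]]}}

```text
clock: 9.12
position: [0.5183, 0.0953, 0.1319]
tool_rot: [3.141, 0.003, -2.917]
force: [-0.3, 0.1, -2.0]
grip_width: 0.0374
```

```bash
python3 to.py 610 91 130 188.8
```

```text
t 9.12 p [518.3  95.3 131.9] yaw [ 180.     0.2 -167.1] q [-0.24  0.46 -0.07  1.93  0.05  0.75  1.46] w 37.4 F [-0.3  0.1 -2. ]
[610.0, 91.0, 130.0, 188.8] slide [-8.85 -2.46  0.21] turn [0.  0.2 4.1]
```

Request:
{"name": "arm_command", "arguments": {"gripper": [3, 3, 3, 3], "slide": [[-4.5, -1.2, 0.1], [-8, -2.2, 0.1], [-8.9, -2.5, 0.2], [-8.9, -2.5, 0.2]], "turn": [[0, 0, 2], [0, 0, 4], [0, 0, 4], [0, 0, 4]]}}

```text
clock: 9.62
position: [0.6088, 0.0902, 0.127]
tool_rot: [3.142, -0.001, -2.986]
force: [-0.1, -0.2, -1.6]
grip_width: 0.0371
```

```bash
python3 to.py 610 91 29 188.8; python3 - <<'E'
from workcell import vision
from h import *
im=vision.grab_frame("wrist"); cv2.imwrite("pics/w4.png",im)
E
```

```text
t 9.62 p [608.8  90.2 127. ] yaw [ 180.    -0.  -171.1] q [-0.21  0.59 -0.04  1.69  0.03  0.86  1.45] w 37.1 F [-0.1 -0.2 -1.6]
[610.0, 91.0, 29.0, 188.8] slide [-0.14  0.06  9.8 ] turn [ 0.  -0.   0.1]
```

View pics/w4.png

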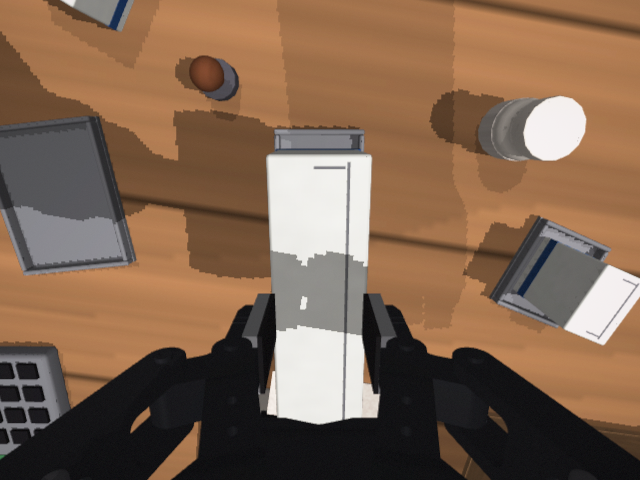

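The long carton sits square over its tray, at (319,140), and the small carton stands in its own tray. Lowering.

Request:
{"name": "arm_command", "arguments": {"gripper": [3, 3, 3, 3, 3], "slide": [[-0.1, 0.1, 2.5], [-0.1, 0.1, 6], [-0.1, 0.1, 8.7], [-0.1, 0.1, 9.6], [-0.1, 0.1, 9.8]], "turn": [[0, 0, 0], [0, 0, 0], [0, 0, 0], [0, 0, 0], [0, 0, 0]]}}

```text
clock: 10.3
position: [0.6098, 0.0916, 0.0294]
tool_rot: [3.142, -0.0, -2.986]
force: [0.0, -0.1, -1.9]
grip_width: 0.0369
```

Request:
{"name": "arm_command", "arguments": {"gripper": [3, 3, 3], "slide": [[0, 0, 0], [0, 0, 0.1], [0, 0, 0.1]], "turn": [[0, 0, 0], [0, 0, 0], [0, 0, 0]]}}

```text
clock: 10.68
position: [0.6103, 0.0915, 0.0284]
tool_rot: [3.142, 0.001, -2.987]
force: [-0.7, 0.5, 0.2]
grip_width: 0.037
```

Touching, since the weight has come off. A little more, then release.

Request:
{"name": "arm_command", "arguments": {"gripper": [3, 3, 5, 6.5, 8.5], "slide": [[0, 0, 0.1], [0, 0, 0.1], [0, 0, 0.1], [0, 0, 0.1], [0, 0, 0.1]], "turn": [[0, 0, 0], [0, 0, 0], [0, 0, 0], [0, 0, 0], [0, 0, 0]]}}

```text
clock: 11.3
position: [0.6101, 0.0915, 0.0269]
tool_rot: [-3.142, -0.0, -2.987]
force: [0.1, 0.2, -0.7]
grip_width: 0.0807
```

Request:
{"name": "arm_command", "arguments": {"gripper": [8.5, 8.5, 8.5, 8.5, 8.5], "slide": [[0, 0, 0], [0, 0, -2], [0, 0, -6], [0, 0, -11], [0, 0, -12.5]], "turn": [[0, 0, 0], [0, 0, 0], [0, 0, 0], [0, 0, 0], [0, 0, 0]]}}

```text
clock: 11.92
position: [0.6115, 0.0917, 0.1564]
tool_rot: [3.141, 0.005, -2.987]
force: [0.0, -0.2, 0.1]
grip_width: 0.0849
```

```bash
python3 to.py 437 -84 150 157.9
```

```text
t 11.93 p [611.5  91.7 156.4] yaw [ 180.     0.3 -171.1] q [-0.21  0.56 -0.04  1.67  0.03  0.91  1.46] w 84.9 F [ 0.  -0.2  0.1]
[437.0, -84.0, 150.0, 157.9] slide [ 19.96 -14.67   0.53] turn [ 0.1  0.3 31. ]
```

Request:
{"name": "arm_command", "arguments": {"gripper": [8.5, 8.5, 8.5, 8.5, 8.5], "slide": [[2.5, -1.8, 0], [7, -5.1, 0], [11.6, -8.5, 0.3], [16, -11.8, 0.5], [19.9, -14.6, 0.5]], "turn": [[0, 0, 4], [0, 0, 11], [0, 0, 18], [0, 0, 25], [0, 0, 31]]}}

```text
clock: 12.55
position: [0.4344, -0.0847, 0.1474]
tool_rot: [3.141, 0.0, 2.751]
force: [0.8, -0.5, 0.1]
grip_width: 0.0849
```

Request:
{"name": "arm_command", "arguments": {"gripper": [8.5, 8.5], "slide": [[0, 0, 0], [0, 0, 0]], "turn": [[0, 0, 0], [0, 0, 0]]}}

```text
clock: 12.8
position: [0.4366, -0.0832, 0.1475]
tool_rot: [3.141, 0.001, 2.756]
force: [-0.0, 0.5, 0.1]
grip_width: 0.085
```

```bash
python3 wl.py 437 -84 56 w5;python3 to.py 437 -84 21 157.9
```

```text
pred [316. 238.] hsv [  0   4 244] (435.4, -83.3, 88.3, 61.0, -22.1)
t 12.85 p [436.7 -82.9 147.3] yaw [180.   0. 158.] q [-0.03  0.32  0.11  2.12 -0.05  0.7   1.3 ] w 85.0 F [ 1.2 -0.3  0.4]
[437.0, -84.0, 21.0, 157.9] slide [-0.06 -0.1  12.63] turn [0.  0.  0.1]
```

Request:
{"name": "arm_command", "arguments": {"gripper": [8.5, 8.5, 8.5, 8.5, 8.5], "slide": [[0, -0.1, 3], [0, -0.1, 7.5], [0, -0.1, 11.3], [0, -0.1, 12.6], [0, -0.1, 12.6]], "turn": [[0, 0, 0], [0, 0, 0], [0, 0, 0], [0, 0, 0], [0, 0, 0]]}}

```text
clock: 13.48
position: [0.4357, -0.0841, 0.0209]
tool_rot: [-3.141, -0.001, 2.756]
force: [0.6, -0.7, -0.2]
grip_width: 0.085
```

Request:
{"name": "arm_command", "arguments": {"gripper": [5.2, 5.2, 5.2, 5.2, 5.2], "slide": [[0, 0, 0], [0, 0, 0], [0, 0, 0], [0, 0, 0], [0, 0, 0]], "turn": [[0, 0, 0], [0, 0, 0], [0, 0, 0], [0, 0, 0], [0, 0, 0]], "force": 50}}

```text
clock: 14.1
position: [0.4373, -0.0834, 0.0235]
tool_rot: [3.139, 0.003, 2.757]
force: [-6.9, 12.5, 51.6]
grip_width: 0.0523
```

```bash
python3 to.py 617 -118 130 194.7
```

```text
t 14.1 p [437.3 -83.4  23.5] yaw [179.9   0.2 157.9] q [ 0.01  0.56  0.06  2.2  -0.09  0.38  1.33] w 52.3 F [-6.9 12.5 51.6]
[617.0, -118.0, 130.0, 194.7] slide [-17.99   3.56 -10.59] turn [  0.1   0.2 -36.8]
```

The opening is 52 mm on a 62 mm carton and the upward force is 51 N, which does not fit. I'll look before lifting.

```bash
python3 - <<'E'
from workcell import vision
from h import *
a=vision.grab_frame("wrist"); s=vision.grab_frame("side")
cv2.imwrite("pics/w6.png",np.hstack([cv2.resize(a,(400,300)),cv2.resize(s[150:330,220:460],(400,300))]))
E
```

```text
(no output)
```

View pics/w6.png

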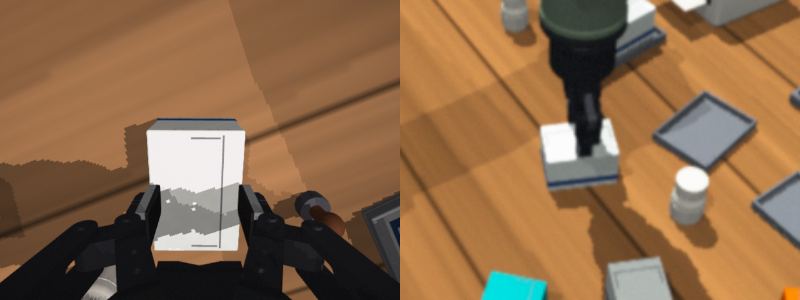

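Both pads are on the carton's sides (wrist view, about (150,205) and (248,205)) and it stands level. The opening reading is just compliant under squeeze. I'll lift slowly and check.

Request:
{"name": "arm_command", "arguments": {"gripper": [5.2, 5.2, 5.2, 5.2], "slide": [[0, 0, -0.3], [0, 0, -0.7], [0, 0, -1.2], [0, 0, -1.2]], "turn": [[0, 0, 0], [0, 0, 0], [0, 0, 0], [0, 0, 0]]}}

```text
clock: 14.7
position: [0.4359, -0.0845, 0.0334]
tool_rot: [3.141, 0.001, 2.755]
force: [0.4, -0.2, 0.4]
grip_width: 0.0519
```

```bash
python3 to.py 617 -118 130 194.7; python3 - <<'E'
from workcell import vision
from h import *
a=vision.grab_frame("wrist"); s=vision.grab_frame("side")
cv2.imwrite("pics/w7.png",np.hstack([cv2.resize(a,(400,300)),cv2.resize(s[180:300,280:440],(400,300))]))
E
```

```text
t 14.7 p [435.9 -84.5  33.4] yaw [180.    0.  157.9] q [ 0.    0.54  0.07  2.19 -0.09  0.41  1.33] w 51.9 F [ 0.4 -0.2  0.4]
[617.0, -118.0, 130.0, 194.7] slide [-18.04   3.72  -9.64] turn [ -0.    0.  -36.8]
```

View pics/w7.png

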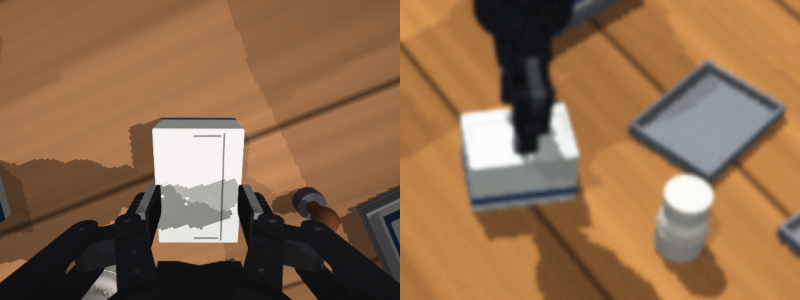

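The carton stayed on the table. The pads reached the 5.2 cm setpoint, so they put almost no squeeze on it; the reading is evidently biased at this width. I'll open, go back down and close to a much smaller setpoint.

Request:
{"name": "arm_command", "arguments": {"gripper": [6.5, 7.5, 8.5, 8.5, 8.5], "slide": [[0, 0, 0], [0, 0, 0], [0, 0, 0.2], [0, 0, 0.8], [0, 0, 0.8]], "turn": [[0, 0, 0], [0, 0, 0], [0, 0, 0], [0, 0, 0], [0, 0, 0]]}}

```text
clock: 15.42
position: [0.4353, -0.0844, 0.0245]
tool_rot: [-3.141, -0.001, 2.756]
force: [-0.6, -0.9, -0.1]
grip_width: 0.0854
```

Request:
{"name": "arm_command", "arguments": {"gripper": [3, 3, 3, 3, 3], "slide": [[0, 0, 0], [0, 0, 0], [0, 0, 0], [0, 0, 0], [0, 0, 0]], "turn": [[0, 0, 0], [0, 0, 0], [0, 0, 0], [0, 0, 0], [0, 0, 0]], "force": 50}}

```text
clock: 16.05
position: [0.4365, -0.0846, 0.0266]
tool_rot: [3.141, 0.002, 2.755]
force: [-6.6, 0.3, 49.6]
grip_width: 0.0301
```

Request:
{"name": "arm_command", "arguments": {"gripper": [3, 3, 3], "slide": [[0, 0, -0.3], [0, 0, -0.9], [0, 0, -1.2]], "turn": [[0, 0, 0], [0, 0, 0], [0, 0, 0]]}}

```text
clock: 16.42
position: [0.4357, -0.0845, 0.0373]
tool_rot: [3.142, 0.0, 2.756]
force: [0.5, 0.1, 0.3]
grip_width: 0.0299
```

```bash
python3 - <<'E'
from workcell import vision
from h import *
a=vision.grab_frame("wrist"); s=vision.grab_frame("side")
cv2.imwrite("pics/w8.png",np.hstack([cv2.resize(a[180:480,120:520],(400,300)),cv2.resize(s[180:300,280:440],(400,300),interpolation=cv2.INTER_CUBIC)]))
E
python3 to.py
```

```text
t 16.52 p [435.9 -84.4  37.3] yaw [180.    0.  157.9] q [ 0.    0.53  0.07  2.19 -0.09  0.42  1.33] w 30.1 F [ 0.  -0.3  0.6]
```

View pics/w8.png

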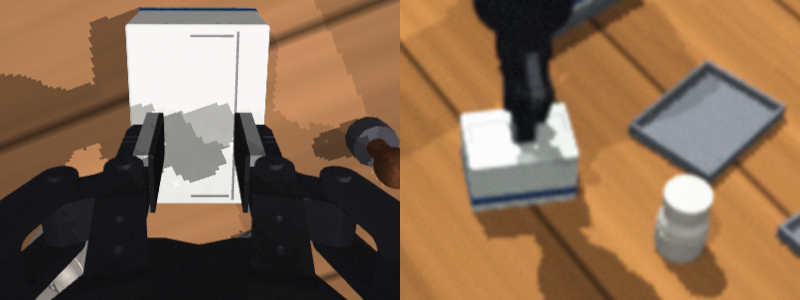

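The fingers are closed above the top face, so the real tips sit higher than the reported TCP suggests. I'll check this in the side view.

```bash
python3 - <<'E'
from workcell import vision
from h import *
m=vision.camera_model("side");T=np.linalg.inv(m["T"])
yaw=np.radians(157.9); ty=np.array([np.sin(yaw),-np.cos(yaw),0])
for s in (-1,1):
  for z in (.037,.047,.057,.067,.077,.087):
    P=np.array([.4359,-.0844,z])+s*.02*ty; c=m["mtx"]@(T[:3,:3]@P+T[:3,3]); c=c[:2]/c[2]
    print(s,z,c.round(1), "crop", ((c-[280,180])*2.5).round())
E
```

```text
-1 0.037 [329.  246.5] crop [123. 166.]
-1 0.047 [329.2 243.3] crop [123. 158.]
-1 0.057 [329.3 240.1] crop [123. 150.]
-1 0.067 [329.4 236.8] crop [124. 142.]
-1 0.077 [329.5 233.5] crop [124. 134.]
-1 0.087 [329.7 230.1] crop [124. 125.]
1 0.037 [325.7 232.8] crop [114. 132.]
1 0.047 [325.8 229.6] crop [114. 124.]
1 0.057 [325.9 226.3] crop [115. 116.]
1 0.067 [326. 223.] crop [115. 108.]
1 0.077 [326.1 219.7] crop [115.  99.]
1 0.087 [326.2 216.2] crop [115.  91.]
```

The side view puts the near fingertip at z of about 68 mm while the TCP reads 37 mm, so the tips are about 30 mm higher than reported. The contact force on the carton's top agrees with that. I'll open and go down to TCP z of about -5, in steps with force checks.

Request:
{"name": "arm_command", "arguments": {"gripper": [8.5, 8.5, 8.5, 8.5, 8.5], "slide": [[0, 0, 0], [0, 0, 0], [0, 0, 0], [0, 0, 1], [0, 0, 2]], "turn": [[0, 0, 0], [0, 0, 0], [0, 0, 0], [0, 0, 0], [0, 0, 0]]}}

```text
clock: 17.15
position: [0.4356, -0.0844, 0.0162]
tool_rot: [-3.142, -0.0, 2.756]
force: [0.8, 0.4, 0.3]
grip_width: 0.085
```

Request:
{"name": "arm_command", "arguments": {"gripper": [8.5, 8.5, 8.5, 8.5], "slide": [[0, 0, 0.5], [0, 0, 1], [0, 0, 1.3], [0, 0, 1.3]], "turn": [[0, 0, 0], [0, 0, 0], [0, 0, 0], [0, 0, 0]]}}

```text
clock: 17.65
position: [0.4356, -0.0844, 0.0039]
tool_rot: [-3.142, -0.0, 2.756]
force: [0.2, 0.2, 0.6]
grip_width: 0.0849
```

Request:
{"name": "arm_command", "arguments": {"gripper": [8.5, 8.5, 8.5], "slide": [[0, 0, 0.3], [0, 0, 0.6], [0, 0, 0.6]], "turn": [[0, 0, 0], [0, 0, 0], [0, 0, 0]]}}

```text
clock: 18.02
position: [0.4355, -0.0844, -0.0022]
tool_rot: [-3.141, -0.0, 2.756]
force: [-0.7, -0.0, 0.1]
grip_width: 0.0851
```

Request:
{"name": "arm_command", "arguments": {"gripper": [4, 4, 4, 4, 4], "slide": [[0, 0, 0], [0, 0, 0], [0, 0, 0], [0, 0, 0], [0, 0, 0]], "turn": [[0, 0, 0], [0, 0, 0], [0, 0, 0], [0, 0, 0], [0, 0, 0]], "force": 50}}

```text
clock: 18.65
position: [0.4357, -0.0844, -0.0017]
tool_rot: [3.142, 0.0, 2.755]
force: [-1.1, 0.8, 6.5]
grip_width: 0.0615
```

The opening now reads 61.5 mm, a real grip on the 62 mm carton. I'll lift and check.

Request:
{"name": "arm_command", "arguments": {"gripper": [4, 4, 4, 4, 4], "slide": [[0, 0, -0.5], [0, 0, -2], [0, 0, -5], [0, 0, -9], [0, 0, -11]], "turn": [[0, 0, 0], [0, 0, 0], [0, 0, 0], [0, 0, 0], [0, 0, 0]]}}

```text
clock: 19.27
position: [0.4362, -0.0845, 0.1107]
tool_rot: [3.141, 0.002, 2.755]
force: [0.4, 0.2, -1.8]
grip_width: 0.061
```

```bash
python3 to.py 617 -118 109 194.7
```

```text
t 19.27 p [436.2 -84.5 110.7] yaw [1.799e+02 1.000e-01 1.579e+02] q [-0.03  0.39  0.1   2.15 -0.07  0.61  1.31] w 61.0 F [ 0.4  0.2 -1.8]
[617.0, -118.0, 109.0, 194.7] slide [-18.01   3.71   0.22] turn [  0.    0.2 -36.8]
```

Request:
{"name": "arm_command", "arguments": {"gripper": [4, 4, 4, 4, 4], "slide": [[-3, 0.6, 0], [-7.5, 1.5, 0], [-12, 2.5, 0], [-16, 3.3, 0.1], [-18, 3.7, 0.2]], "turn": [[0, 0, -6], [0, 0, -15], [0, 0, -24], [0, 0, -32], [0, 0, -36.8]]}}

```text
clock: 19.9
position: [0.6178, -0.1185, 0.1069]
tool_rot: [-3.141, 0.001, -2.882]
force: [-0.6, 0.2, -1.7]
grip_width: 0.0615
```

Request:
{"name": "arm_command", "arguments": {"gripper": [4, 4], "slide": [[0, 0, 0], [0, 0, 0]], "turn": [[0, 0, 0], [0, 0, 0]]}}

```text
clock: 20.15
position: [0.6156, -0.118, 0.1065]
tool_rot: [-3.141, -0.0, -2.887]
force: [0.6, -0.0, -1.4]
grip_width: 0.0614
```

```bash
python3 to.py 617 -118 4 194.7; python3 - <<'E'
from workcell import vision
from h import *
cv2.imwrite("pics/w9.png",vision.grab_frame("wrist"))
E
```

```text
t 20.15 p [ 615.6 -118.   106.5] yaw [-180.    -0.  -165.4] q [ 0.13  0.63 -0.06  1.68  0.05  0.83  1.88] w 61.4 F [ 0.6 -0.  -1.4]
[617.0, -118.0, 4.0, 194.7] slide [-0.14 -0.04 10.25] turn [-0.  -0.  -0.1]
```

View pics/w9.png

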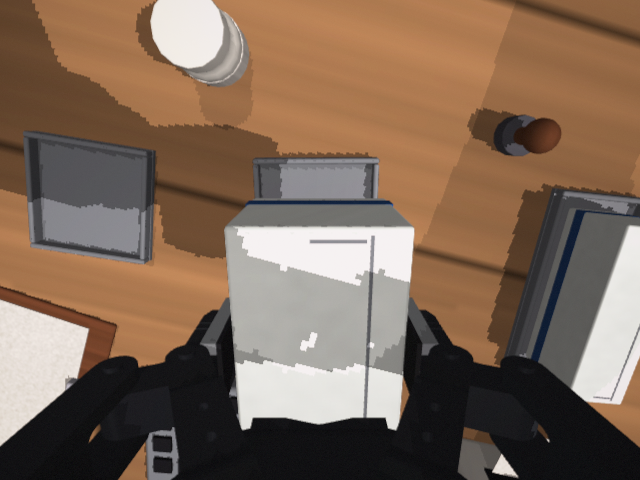

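The broad carton is held square over its tray at (316,180). Lowering it.

Request:
{"name": "arm_command", "arguments": {"gripper": [4, 4, 4, 4, 4], "slide": [[-0.1, 0, 2.5], [-0.1, 0, 6.5], [-0.1, 0, 9.2], [-0.1, 0, 10], [-0.1, 0, 10.2]], "turn": [[0, 0, 0], [0, 0, 0], [0, 0, 0], [0, 0, 0], [0, 0, 0]]}}

```text
clock: 20.82
position: [0.6174, -0.1176, 0.0046]
tool_rot: [-3.141, 0.0, -2.886]
force: [0.2, 0.1, -0.3]
grip_width: 0.0612
```

Request:
{"name": "arm_command", "arguments": {"gripper": [4, 4, 4], "slide": [[0, 0, 0.1], [0, 0, 0.2], [0, 0, 0.2]], "turn": [[0, 0, 0], [0, 0, 0], [0, 0, 0]]}}

```text
clock: 21.2
position: [0.6175, -0.1178, 0.0025]
tool_rot: [-3.141, 0.001, -2.886]
force: [0.5, 1.0, -1.3]
grip_width: 0.0611
```

Request:
{"name": "arm_command", "arguments": {"gripper": [4, 4, 4], "slide": [[0, 0, 0.1], [0, 0, 0.15], [0, 0, 0.15]], "turn": [[0, 0, 0], [0, 0, 0], [0, 0, 0]]}}

```text
clock: 21.58
position: [0.6176, -0.1178, 0.0023]
tool_rot: [-3.141, 0.001, -2.886]
force: [-9.8, 1.4, 28.7]
grip_width: 0.061
```

On the floor (28 N). Releasing.

Request:
{"name": "arm_command", "arguments": {"gripper": [6.5, 7, 7.5, 8.5, 8.5], "slide": [[0, 0, 0], [0, 0, 0], [0, 0, 0], [0, 0, 0], [0, 0, 0]], "turn": [[0, 0, 0], [0, 0, 0], [0, 0, 0], [0, 0, 0], [0, 0, 0]]}}

```text
clock: 22.2
position: [0.6173, -0.1177, 0.0004]
tool_rot: [3.142, -0.0, -2.885]
force: [-0.4, 0.3, 0.8]
grip_width: 0.0855
```

Request:
{"name": "arm_command", "arguments": {"gripper": [8.5, 8.5, 8.5, 8.5, 8.5], "slide": [[0, 0, -1.5], [0, 0, -5], [0, 0, -10], [0, 0, -13], [0, 0, -14]], "turn": [[0, 0, 0], [0, 0, 0], [0, 0, 0], [0, 0, 0], [0, 0, 0]]}}

```text
clock: 22.82
position: [0.6182, -0.1179, 0.1434]
tool_rot: [-3.14, 0.003, -2.886]
force: [0.3, 0.0, -0.6]
grip_width: 0.0847
```

```bash
python3 to.py 378 -297 145 157.9
```

```text
t 22.82 p [ 618.2 -117.9  143.4] yaw [-179.9    0.2 -165.3] q [ 0.14  0.59 -0.06  1.65  0.04  0.9   1.88] w 84.7 F [ 0.3  0.  -0.6]
[378.0, -297.0, 145.0, 157.9] slide [ 27.77 -11.25  -0.24] turn [-0.   0.2 36.8]
```

Request:
{"name": "arm_command", "arguments": {"gripper": [8.5, 8.5, 8.5, 8.5, 8.5], "slide": [[3, -1.2, 0], [8.5, -3.4, 0], [14, -5.7, 0], [19.5, -7.9, 0], [24.8, -10, 0]], "turn": [[0, 0, 4], [0, 0, 12], [0, 0, 20], [0, 0, 28], [0, 0, 35]]}}

```text
clock: 23.45
position: [0.4008, -0.2781, 0.1404]
tool_rot: [3.142, -0.0, 2.782]
force: [1.4, 0.2, -0.0]
grip_width: 0.085
```

```bash
python3 to.py 378 -297 145 157.9
```

```text
t 23.45 p [ 400.8 -278.1  140.4] yaw [180.   -0.  159.4] q [ 0.4   0.4   0.11  2.02 -0.06  0.73  1.76] w 85.0 F [ 1.4  0.2 -0. ]
[378.0, -297.0, 145.0, 157.9] slide [ 1.47 -2.57 -0.46] turn [ 0.  -0.   1.5]
```

Request:
{"name": "arm_command", "arguments": {"gripper": [8.5, 8.5, 8.5], "slide": [[1.5, -2.5, -0.5], [1.5, -2.5, -0.5], [1.5, -2.5, -0.5]], "turn": [[0, 0, 1.5], [0, 0, 1.5], [0, 0, 1.5]]}}

```text
clock: 23.82
position: [0.3805, -0.295, 0.1454]
tool_rot: [3.141, -0.0, 2.762]
force: [-0.0, -0.5, 0.7]
grip_width: 0.0844
```

```bash
python3 wl.py 378 -297 62 w10; python3 to.py 378 -297 6 157.9
```

```text
pred [313. 238.] hsv [  0   3 247] (376.1, -296.2, 57.0, 56.8, -22.1)
t 23.88 p [ 380.7 -294.8  145.3] yaw [180.   -0.  158.3] q [ 0.44  0.38  0.12  2.03 -0.07  0.74  1.79] w 85.3 F [ 0.7  0.1 -0.6]
[378.0, -297.0, 6.0, 157.9] slide [ 0.16 -0.31 13.93] turn [ 0.  -0.   0.4]
```

Request:
{"name": "arm_command", "arguments": {"gripper": [8.5, 8.5, 8.5, 8.5, 8.5], "slide": [[0.3, -0.3, 3], [0.3, -0.3, 8], [0.3, -0.3, 12], [0.3, -0.3, 14], [0.3, -0.3, 14]], "turn": [[0, 0, 0.4], [0, 0, 0.4], [0, 0, 0.4], [0, 0, 0.4], [0, 0, 0.4]]}}

```text
clock: 24.5
position: [0.3759, -0.2959, 0.0042]
tool_rot: [3.141, -0.003, 2.755]
force: [-0.1, -0.9, -0.4]
grip_width: 0.0851
```

Request:
{"name": "arm_command", "arguments": {"gripper": [4, 4, 4, 4, 4], "slide": [[0, 0, 0], [0, 0, 0], [0, 0, 0], [0, 0, 0], [0, 0, 0]], "turn": [[0, 0, 0], [0, 0, 0], [0, 0, 0], [0, 0, 0], [0, 0, 0]], "force": 50}}

```text
clock: 25.12
position: [0.3769, -0.2973, 0.0067]
tool_rot: [-3.142, 0.002, 2.754]
force: [-1.3, 1.6, 7.2]
grip_width: 0.057
```

Gripped at 57 mm. Lifting.

Request:
{"name": "arm_command", "arguments": {"gripper": [4, 4, 4, 4, 4], "slide": [[0, 0, -0.5], [0, 0, -2], [0, 0, -5], [0, 0, -9], [0, 0, -11]], "turn": [[0, 0, 0], [0, 0, 0], [0, 0, 0], [0, 0, 0], [0, 0, 0]]}}

```text
clock: 25.75
position: [0.3766, -0.2976, 0.1185]
tool_rot: [-3.141, 0.003, 2.754]
force: [-0.9, 0.4, -1.3]
grip_width: 0.0569
```

```bash
python3 to.py 631.5 -286.5 115 185.3
```

```text
t 25.75 p [ 376.6 -297.6  118.5] yaw [-180.     0.2  157.8] q [ 0.45  0.42  0.12  2.06 -0.08  0.66  1.81] w 56.9 F [-0.9  0.4 -1.3]
[631.5, -286.5, 115.0, 185.3] slide [-23.17  10.67   0.41] turn [ -0.1   0.2 -27.5]
```

Request:
{"name": "arm_command", "arguments": {"gripper": [4, 4, 4, 4, 4], "slide": [[-3, 1.4, 0], [-8, 3.7, 0], [-13, 6, 0], [-18, 8.3, 0], [-22, 10.1, 0.2]], "turn": [[0, 0, -4], [0, 0, -10], [0, 0, -16], [0, 0, -22], [0, 0, -27.5]]}}

```text
clock: 26.38
position: [0.62, -0.2864, 0.115]
tool_rot: [-3.141, 0.001, -3.046]
force: [0.7, -0.4, -1.2]
grip_width: 0.0569
```

```bash
python3 to.py 631.5 -286.5 115 185.3
```

```text
t 26.38 p [ 620.  -286.4  115. ] yaw [-1.800e+02  1.000e-01 -1.745e+02] q [ 0.35  0.7  -0.    1.51  0.    0.93  2.01] w 56.9 F [ 0.7 -0.4 -1.2]
[631.5, -286.5, 115.0, 185.3] slide [-1.14 -0.12 -0.  ] turn [-0.   0.1  0.2]
```

Request:
{"name": "arm_command", "arguments": {"gripper": [4, 4, 4], "slide": [[-1.1, -0.1, 0], [-1.1, -0.1, 0], [-1.1, -0.1, 0]], "turn": [[0, 0, 0], [0, 0, 0], [0, 0, 0]]}}

```text
clock: 26.75
position: [0.6278, -0.2874, 0.1141]
tool_rot: [-3.141, -0.0, -3.051]
force: [-0.8, -0.1, -1.6]
grip_width: 0.057
```

```bash
python3 to.py 631.5 -286.5 13 185.3; python3 - <<'E'
from workcell import vision
from h import *
cv2.imwrite("pics/w11.png",vision.grab_frame("wrist"))
E
```

```text
t 26.75 p [ 627.8 -287.4  114.1] yaw [-180.    -0.  -174.8] q [ 0.34  0.72 -0.    1.48  0.    0.94  2.  ] w 57.0 F [-0.8 -0.1 -1.6]
[631.5, -286.5, 13.0, 185.3] slide [-0.38  0.06 10.11] turn [-0.  -0.  -0.1]
```

View pics/w11.png

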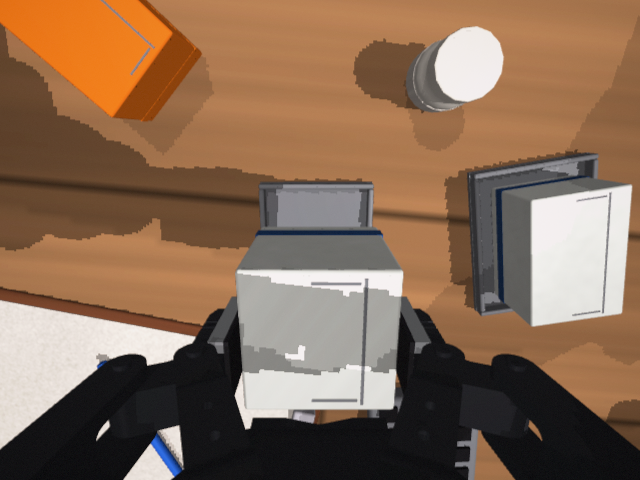

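The square carton lines up with its tray at (316,207), and the broad one stands in its tray. Lowering.

Request:
{"name": "arm_command", "arguments": {"gripper": [4, 4, 4, 4, 4], "slide": [[-0.4, 0.1, 2.5], [-0.4, 0.1, 6.5], [-0.4, 0.1, 9.2], [-0.4, 0.1, 10.1], [-0.4, 0.1, 10.2]], "turn": [[0, 0, 0], [0, 0, 0], [0, 0, 0], [0, 0, 0], [0, 0, 0]]}}

```text
clock: 27.42
position: [0.6328, -0.2858, 0.0121]
tool_rot: [-3.141, 0.0, -3.05]
force: [0.0, -0.1, -0.0]
grip_width: 0.057
```

Request:
{"name": "arm_command", "arguments": {"gripper": [4, 4, 4], "slide": [[0, 0, 0.1], [0, 0, 0.1], [0, 0, 0.1]], "turn": [[0, 0, 0], [0, 0, 0], [0, 0, 0]]}}

```text
clock: 27.8
position: [0.6331, -0.2856, 0.0111]
tool_rot: [-3.141, 0.001, -3.049]
force: [-0.1, 0.1, -2.3]
grip_width: 0.0569
```

Request:
{"name": "arm_command", "arguments": {"gripper": [4, 4, 4], "slide": [[0, 0, 0.1], [0, 0, 0.15], [0, 0, 0.15]], "turn": [[0, 0, 0], [0, 0, 0], [0, 0, 0]]}}

```text
clock: 28.18
position: [0.6332, -0.2856, 0.0107]
tool_rot: [-3.141, 0.001, -3.05]
force: [-8.2, 3.1, 21.4]
grip_width: 0.0572
```

Contact (21 N). I'll release, rise and back off toward the robot to clear the view.

Request:
{"name": "arm_command", "arguments": {"gripper": [6.2, 7, 7.7, 8.5, 8.5], "slide": [[0, 0, 0], [0, 0, 0], [0, 0, 0], [0, 0, 0], [0, 0, 0]], "turn": [[0, 0, 0], [0, 0, 0], [0, 0, 0], [0, 0, 0], [0, 0, 0]]}}

```text
clock: 28.8
position: [0.6329, -0.2855, 0.0089]
tool_rot: [3.142, -0.0, -3.049]
force: [0.0, 0.7, 0.8]
grip_width: 0.0849
```

Request:
{"name": "arm_command", "arguments": {"gripper": [8.5, 8.5, 8.5, 8.5, 8.5], "slide": [[0, 0, -1.5], [0, 0, -5], [0, 0, -10], [0, 0, -15], [0, 0, -18]], "turn": [[0, 0, 0], [0, 0, 0], [0, 0, 0], [0, 0, 0], [0, 0, 0]]}}

```text
clock: 29.42
position: [0.6335, -0.2859, 0.1931]
tool_rot: [-3.14, 0.003, -3.05]
force: [0.3, 0.6, -0.6]
grip_width: 0.0849
```

Request:
{"name": "arm_command", "arguments": {"gripper": [8.5, 8.5, 8.5, 8.5, 8.5], "slide": [[4, 2, 0], [9, 4, 0], [14, 7, 0], [18, 9, 0], [20, 10, 0]], "turn": [[0, 0, 0], [0, 0, 0], [0, 0, 0], [0, 0, 0], [0, 0, 0]]}}

```text
clock: 30.05
position: [0.4228, -0.2038, 0.1902]
tool_rot: [-3.141, 0.001, -3.05]
force: [0.4, -0.2, 0.9]
grip_width: 0.0852
```

```bash
python3 to.py; python3 - <<'E'
from seg import *
im=vision.grab_frame("top"); cv2.imwrite("pics/topF.png",im); s=vision.grab_frame("side"); cv2.imwrite("pics/sideF.png",s)
cv2.imwrite("pics/final.png",np.vstack([cv2.resize(im[110:310,110:510],(560,280)),cv2.resize(s[80:360,180:560],(400,300))[:, :400] if 0 else cv2.resize(s[100:350,180:530],(560,320))]))
measure(im,wt=150,pos=(("long",(258,165),.06),("broad",(346,163),.06),("square",(416,158),.066),("small",(172,160),.074),("jarA",(198,203),.066),("jarB",(388,208),.066)))
E
```

```text
t 30.05 p [ 422.8 -203.8  190.2] yaw [-1.800e+02  1.000e-01 -1.747e+02] q [ 0.34  0.29 -0.02  2.01  0.01  0.84  1.98] w 85.2 F [ 0.4 -0.2  0.9]
long (610.2, 90.7, 130.0, 39.3, 9.2)
broad (618.7, -117.5, 89.7, 60.6, 14.6)
square (648.3, -289.4, 47.7, 28.7, -88.6)
small (617.0, 288.0, 52.3, 32.9, -14.6)
jarA (511.6, 220.2, 36.3, 35.1, 46.6)
jarB (616.9, -117.2, 89.3, 60.3, 14.6)
tray long (610.6, 90.4, 165.2, 69.0, 8.8)
tray broad (617.5, -119.0, 121.4, 91.8, 15.1)
tray square (283.1, -143.9, 841.2, 477.6, -9.5)
tray small (618.2, 288.4, 83.0, 66.3, -14.8)
```

View pics/final.png

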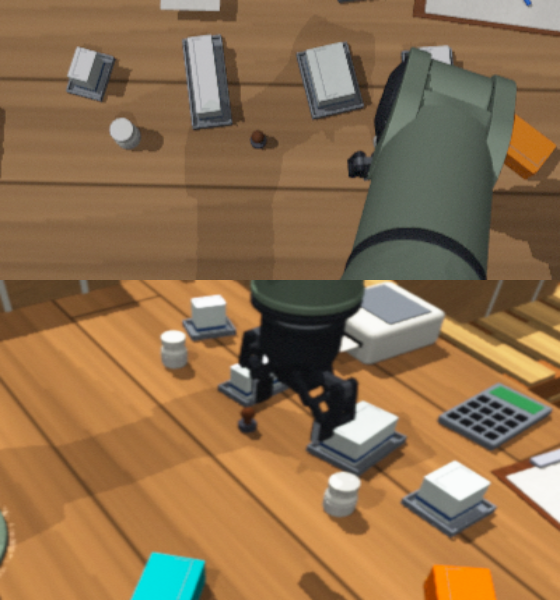

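Three cartons are confirmed, but the arm hides the square one and jar B in the top view. I'll swing it aside and check those.

Request:
{"name": "arm_command", "arguments": {"gripper": [8.5, 8.5, 8.5, 8.5, 8.5], "slide": [[0, 4, 0], [0, 9, 0], [0, 14, 0], [0, 18, 0], [0, 20, 0]], "turn": [[0, 0, 0], [0, 0, 0], [0, 0, 0], [0, 0, 0], [0, 0, 0]]}}

```text
clock: 30.78
position: [0.4068, -0.0031, 0.1898]
tool_rot: [3.141, 0.001, -3.047]
force: [0.0, -0.5, 0.4]
grip_width: 0.0851
```

```bash
python3 to.py; python3 - <<'E'
from seg import *
im=vision.grab_frame("top")
measure(im,wt=150,pos=(("long",(258,165),.06),("broad",(346,163),.06),("square",(416,158),.066),("small",(172,160),.074),("jarA",(198,203),.066),("jarB",(388,208),.066)))
E
```

```text
t 30.77 p [406.8  -3.1 189.8] yaw [ 1.800e+02  1.000e-01 -1.746e+02] q [-0.02  0.2  -0.14  2.15  0.04  0.8   1.49] w 85.1 F [ 0.  -0.5  0.4]
long (635.3, 94.7, 79.1, 38.8, 9.2)
broad (618.4, -117.6, 90.5, 61.4, 14.8)
square (634.0, -285.3, 58.4, 56.9, 5.3)
small (617.0, 288.0, 52.3, 32.9, -14.6)
jarA (511.6, 220.2, 36.3, 35.1, 46.6)
jarB (512.6, -215.3, 36.9, 36.0, 26.5)
tray long (300.1, 60.2, 789.0, 409.9, 1.2)
tray broad (617.4, -118.8, 121.4, 91.8, 14.9)
tray square (632.9, -287.9, 92.9, 88.7, 5.0)
tray small (618.0, 288.0, 83.0, 67.0, -15.0)
```

All four are within 3 mm and 1° of their trays, the jars have not moved, and nothing is touching the robot. Handing in.

```bash
python3 -c "
from workcell import job_done
print(job_done())"
```

```text
the job is handed in; nothing more can be done
None
```

All four white cartons are standing upright in their own trays, and I handed the job in at about 31 s of the 106 s. I lowered each one until the wrist force showed it touching the tray floor, then let go.

**Last top-camera check:**

| Carton | Off tray centre | Off parallel |
|---|---|---|
| long | about 0.5 mm | 0.4° |
| broad | about 1.6 mm | 0.1° |
| square | about 2.8 mm | 0.3° |
| small | about 1 mm | 0.4° |

- **Jars:** both are within about 1.5 mm of where they started, which is the measuring noise.
- **Robot:** it ended clear, with no contact force. The orange and turquoise look-alikes were left alone.

**What disagreed or went wrong:**
- **Finger length:** the fingertips sit about 30 mm higher than the stated TCP, seen in the side view and from contact force. The small and long cartons were therefore held only by the tips of the pads, but both were carried and set down safely.
- **Broad carton:** my first two grips closed on its top face, pressing with about 50 N, and it stayed on the table. After re-measuring I gripped lower, and that worked.
- **Last look:** in the final picture the arm hid part of the long carton and its tray. Its figures come from the picture taken just before, after it had been released.

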